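# Teach the slide gauge's new stop to its sensor amplifier

### The arm

A 6-joint arm with a two-finger parallel gripper is mounted at the origin on the work surface. World frame = base frame: x ahead of the robot, y to its left, z up, the work surface at z = 0. Lengths are in m, angles in degrees, forces in N, time in s.
With the tool pointing down it reaches from about 0.325 to 0.875 m from the base axis. Payload 4.4 kg.
Tool frame: the origin (TCP) lies on the centre line of the jaws, within the pads' length; the fingertips stand 17 mm ahead of it and the grasp point (between the pads) lies 2 mm behind it; y points along the fingers, z is the direction in which the jaws open and shut, and the axes are right-handed (so a half turn about y gives the same grasp; the last joint's range is limited). The gripper opens to 85 mm and grips with 20 to 120 N. Pads are 22 mm wide; open, the fingers measure 114 mm over their backs; the gripper's body (76 mm by 85 mm) begins 54 mm behind the grasp point. The pads swing forward as they close: fully open they stand 13 mm farther back than shut.
Start: joints at [-83.337, 11.837, 88.321, -0, 79.842, -8.623], TCP at [0.152, -0.555, 0.248] pointing down, gripper open.
Joint ranges: [-156.59, 156.59], [-49.26, 127.26], [12.9, 141.05], [-63.56, 243.56], [4.71, 150.69], [-161.64, 161.64]. Speed limits (degrees/s): [159.86, 159.86, 180, 180, 180, 180].

### API

Orientations are given as a 3x3 rotation matrix whose columns are the frame's x, y, z axes.
In Python, from cell import arm gives the robot as it stands. The module is installed in compiled form; this text tells all that it offers.
- The arm moves only by the shell command python3 -m pendant 'ROWS' [FORCE]. ROWS is JSON, a list of rows, each an object of numbers: "tx", "ty", "tz": the shift along the tool's x, y, z in cm; "roll": the turn about the tool's y in rad; "fingers": the finger opening in cm, from 0 to 8.54. In form: [{"tx": .., "ty": .., "tz": .., "roll": .., "fingers": ..}, ...]. A call has 1 to 8 rows; each row is the pose to reach, as a shift and turn from the pose commanded when the call began, along the tool's axes at that moment; what a row does not reach only later rows make up. A row lasts 1/10 s, in which the tool goes at most 50 mm and 8.59 degrees, less where a joint would pass 70% of its speed; a pose out of reach is approached as far as the arm can. A call with a gripper value outside its range is refused whole. The fingers move at their own pace and stop on an object; FORCE is the grip in N (left out, the last holds). Time passes only in rows, so rows that repeat a pose let the fingers close. It gives the time, the measured TCP pose, the force and the opening at its end, in the units of the state.
- arm.sense(): the state, without advancing time (a new reading comes with each control period).
- arm.get_image(name): name is "side" or "top" or "wrist"; returns the picture (480x640x3 uint8, red, green, blue); there is no depth.
- arm.calibration(name): a dict with "camera_matrix" (3x3 intrinsics, pixels), "origin" and "orientation" of the camera in the world. Camera axes: x right, y up, looking along -z (the intrinsics and any distortion apply to the point x, -y, -z); pixel columns grow to the right and rows downward; lengths in m; the calibration is good to about 2 mm. A picture is of the moment at which its call begins: read the wrist's pose just before it. calibration takes no time and is no camera call; for the wrist camera it gives the pose at the moment of the call.
- arm.finish_job(): hands the job in, once; it reports no verdict.
The state is a dict: "time_s": time; "joints": joint angles; "qd": joint speeds; "tau": joint torques, N m; "tcp_pos": TCP position; "tcp_rot": TCP orientation; "force": force on the tool from outside, world axes, zero at the start; "torque": the same for the moment, N m; "gripper_width": opening from 0.0 (shut) to 1.0 (fully open).
Only numpy, scipy, OpenCV 4.12 (cv2) and the standard library are available. Lean on these libraries where they do the work, as an engineer would, in place of code of your own. Each camera call takes 0.05 s, during which the arm holds its last target.

### The job

Teach the slide gauge its new stop: by its black knob pull the sprung slide out until its pointer stands squarely opposite the gap of the black index clip, and let go. Then take the slim steel pin out of the tool block, reach it through the collared hole in the amplifier's cover and push the recessed teach button fully down, with the slide still at the clip and the other tools and parts left where they are. Finish while still holding: at the end you grip the pin and keep the button down with it.

Things in the scene. Friction and masses are not known exactly. Their poses are not given: they have to be found in the camera images.
- gauge: slide gauge, screwed down: aluminium base plate 280 x 90 x 10 mm, origin at the centre of its underside. Its x axis runs along the gauge: the grey transducer housing (top 50 mm above the table) fills the +x half, the slide comes out of it towards -x. A scale rail 14 mm wide, top 26 mm above the table, runs along the +y edge of the open half
- slide (a joint): how far the slide is drawn out, m: 0 fully in, 0.095 fully out, growing as it moves towards the gauge's -x. A return spring pulls it in with about 0.6 to 1.7 N, but a brake with about 5 N of drag holds it wherever it is let go: drawing it out takes 6 to 8 N and it stays put
- slide_knob (a point): centre of the slide's upright black cylindrical knob, 22 mm diameter, 34 mm tall (top 17 mm above this point), 73 mm above the table; it moves with the slide. Below it come a thin stem and, 26 mm below this point, the top of the carriage, 30 mm along the gauge by 40 mm across
- slide_pointer (a point): tip of the slide's black pointer bar, 4 mm wide, which sticks out of the carriage towards the gauge's +y, 40 mm above the table; it runs past the clip's cheeks without touching them. It lies on the same gauge x as the knob's centre, 35 mm from it towards +y
- clip_gap (a point): middle of the gap in the black index clip that rides on the scale rail: two upright cheeks 12 mm apart, each 5 mm thick, tops 44 mm above the table; the clip is clamped at a different place on each occasion. This point is at the height of the pointer and on the side of the gap that faces it; its axes are parallel to the gauge's. The slide is at the mark when the pointer's tip has the same gauge x as this point
- amplifier: sensor amplifier, screwed down: grey cast box 126 x 86 mm (flanges 150 mm long), cover 56 mm above the table, origin at the centre of its underside. On the cover: a collared hole, a dark display window, three indicator lenses, a slotted trimmer
- hole_mouth (a point): centre of the mouth of the collared hole in the amplifier's cover: round, 15 mm wide, upright, black collar 25 mm across standing 2 mm up, so that this point is 58 mm above the table. The button's top lies 21 mm below this point
- button_top (a point): centre of the top of the white teach button, 12 mm diameter, at the bottom of the collared hole, 37 mm above the table when it is not pressed; it goes down with the button
- teach_button (a joint): how far the button is pressed, m: 0 up, 0.005 fully down. It is sprung: it starts to move at 2 N and is fully down at 4.5 N, and comes up when let go
- tool_block: tool block, screwed down: grey block 46 x 156 x 50 mm tall (x across, y along the row) with three holes 50 mm apart along its y axis; origin at the centre of its underside. The pin, a stubby driver and a T-handled key stand in the holes, in any order; those two others end 39 mm above the block
- pin_grip (a point): middle of the handle of the slim steel pin that stands upright in the tool block, 105 mm above the table: round plain steel handle, 14 mm diameter, 98 mm long (from 49 mm above this point to 49 mm below), the tallest of the three. Below the handle come a collar 20 mm across and 6 mm thick, which stands on the block, then the shaft, 6 mm diameter, 45 mm long. The pin's own z axis points from shaft to handle. Mass about 0.1 kg
- pin_tip (a point): end of the pin's shaft, 100 mm below the middle of the handle along the pin; in the block it stands 5 mm above the table, in a hole 10 mm wide, so that the pin must be lifted straight up by over 45 mm to come free
- stubby_driver: stubby black-handled driver standing in the tool block, handle 26 mm diameter; leave it alone
- tee_key: T-handled hexagon key standing in the tool block, black cross bar 70 mm long; leave it alone
- wrench: open-ended wrench 150 mm long, lying on the table; leave it alone
- screwdriver: black-handled screwdriver 190 mm long, lying on the table; leave it alone
- cast_part: aluminium cast part 94 x 50 x 28 mm with a bore; leave it alone
- bearing: steel bearing ring, 52 mm diameter, 15 mm high; leave it alone
- screw_bin: small grey open bin of screws, 110 x 80 x 45 mm; leave it alone
- caliper: steel caliper 190 mm long, lying on the table; leave it alone
Things that resemble listed ones, but are neither listed nor needed, are in the scene too. Leave any pink look-alike of the part that bears pin_grip alone.

How it is judged:
By the outcome, as a careful person would: the job done as asked, in the order asked, and still so for the second after the job is handed in, while the arm keeps its last pose, push and grip.
It also fails if it takes over 67 s, if anything falls off the work surface, if the arm or the gripper's body presses on something with over 40 N, if the wrist force passes 120 N, or if a joint passes its speed limit or range.

## Working session

There is one attempt and no reset: what is moved stays moved. The work goes in short steps, Python scripts to look and compute and a shell command to move; the robot and the scene stay as the last step left them, time stands still between calls to the robot, and variables do not carry over. Pictures are saved under pics/ and viewed, and the job is handed in when it is done.

```bash
mkdir -p pics
cat > h.py <<'E'
import numpy as np, cv2
from cell import arm
def snap(n,f):
    im=arm.get_image(n); cv2.imwrite('pics/'+f+'.png',im[:,:,::-1]); return im
def ray(c,u,v):
    K=np.array(c['camera_matrix']); d=np.linalg.solve(K,[u,v,1.]); R=np.array(c['orientation'])
    return np.array(c['origin']),R@np.array([d[0],-d[1],-d[2]])
def onz(c,u,v,z):
    o,d=ray(c,u,v); return o+d*(z-o[2])/d[2]
def proj(c,p):
    R=np.array(c['orientation']); q=R.T@(np.array(p)-np.array(c['origin'])); q=np.array([q[0],-q[1],-q[2]]); a=np.array(c['camera_matrix'])@q; return a[:2]/a[2]
def cross(c1,p1,c2,p2):
    o1,d1=ray(c1,*p1);o2,d2=ray(c2,*p2)
    d1/=np.linalg.norm(d1);d2/=np.linalg.norm(d2)
    t=np.linalg.lstsq(np.c_[d1,-d2],o2-o1,rcond=None)[0]
    a=o1+t[0]*d1;b=o2+t[1]*d2
    return (a+b)/2,np.linalg.norm(a-b)
E
python3 - <<'E'
from h import *
np.set_printoptions(precision=4,suppress=True)
for n in ['side','top','wrist']:
    snap(n,n+'0'); c=arm.calibration(n); print(n,c)
s=arm.sense();print(s)
E
```

```text
side {'camera_matrix': array([[542.0648,   0.    , 322.7799],
       [  0.    , 542.0648, 240.1575],
       [  0.    ,   0.    ,   1.    ]]), 'origin': array([ 0.5144, -0.9627,  0.8279]), 'orientation': array([[ 0.9986,  0.01  , -0.0521],
       [-0.0477,  0.598 , -0.8001],
       [ 0.0231,  0.8015,  0.5976]])}
top {'camera_matrix': array([[458.1067,   0.    , 322.0416],
       [  0.    , 458.1067, 250.7993],
       [  0.    ,   0.    ,   1.    ]]), 'origin': array([0.3892, 0.0004, 1.3358]), 'orientation': array([[-0.019 ,  0.9912, -0.131 ],
       [-0.9998, -0.0183,  0.007 ],
       [ 0.0045,  0.1311,  0.9914]])}
wrist {'camera_matrix': array([[424.433 ,   0.    , 321.6136],
       [  0.    , 424.433 , 239.6637],
       [  0.    ,   0.    ,   1.    ]]), 'origin': array([ 0.2199, -0.5349,  0.3736]), 'orientation': array([[ 0.2628,  0.9268,  0.2685],
       [-0.9649,  0.2526,  0.0724],
       [-0.0007, -0.2781,  0.9606]])}
{'time_s': 0.15, 'joints': array([-83.3379,  11.8751,  88.3868,   0.0019,  79.8412,  -8.6247]), 'qd': array([ 0.0302, -0.1178, -0.1671, -0.0221,  0.052 , -0.0043]), 'tau': array([ -0.0006, -38.3516, -29.204 ,  -0.0004,   0.0067,   0.    ]), 'tcp_pos': array([ 0.1515, -0.5541,  0.2474]), 'tcp_rot': array([[-0.9646, -0.0002,  0.2636],
       [-0.2636,  0.0018, -0.9646],
       [-0.0003, -1.    , -0.0018]]), 'force': array([-0.1246,  0.0982,  0.4157]), 'torque': array([-0.0027,  0.0061, -0.0418]), 'gripper_width': 1.0034186395829954}
```

View pics/side0.png

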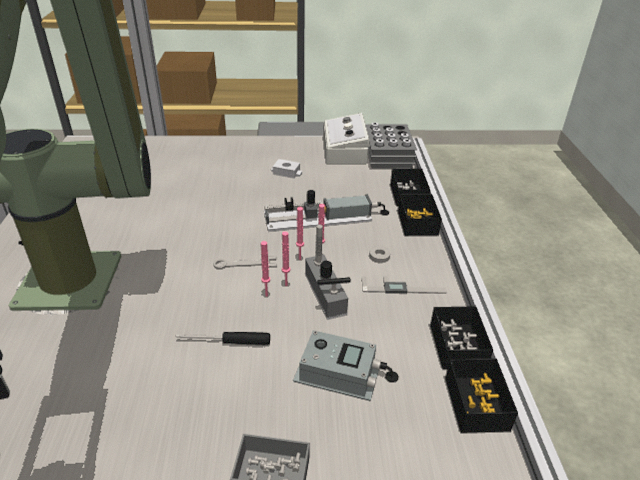

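View pics/top0.png

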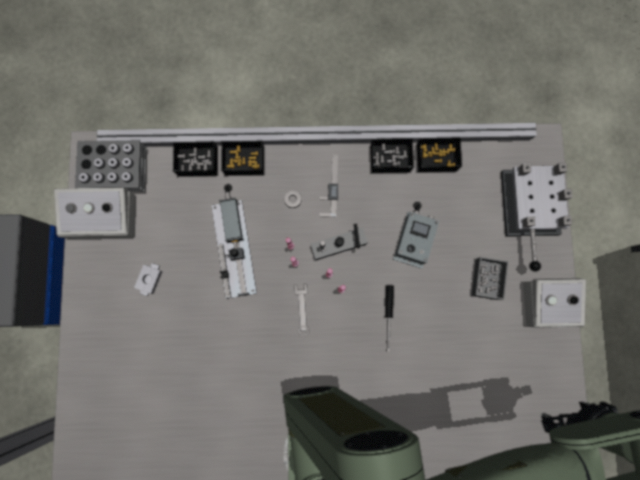

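View pics/wrist0.png

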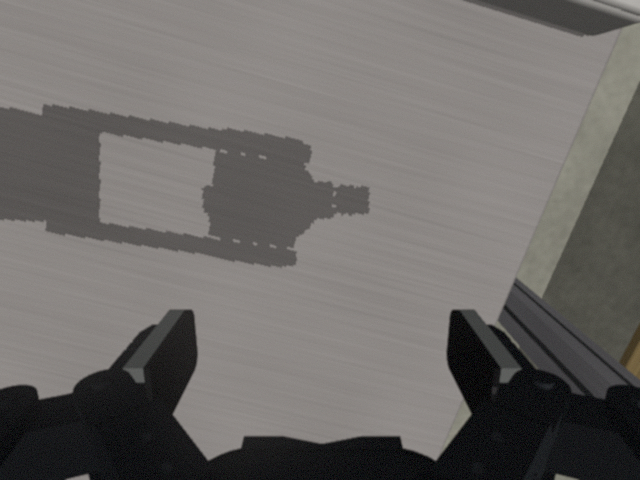

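The side view shows the gauge at about (320,208), the tool block at (325,290) and the amplifier at (338,362). Four pink look-alikes stand near the block. I'll enlarge these regions.

Run:
```python
import cv2,numpy as np
s=cv2.imread('pics/side0.png');t=cv2.imread('pics/top0.png')
cv2.imwrite('pics/c_gauge.png',cv2.resize(s[170:245,255:400],None,fx=5,fy=5,interpolation=cv2.INTER_CUBIC))
cv2.imwrite('pics/c_mid.png',cv2.resize(s[200:320,240:400],None,fx=4.5,fy=4.5,interpolation=cv2.INTER_CUBIC))
cv2.imwrite('pics/c_top.png',cv2.resize(t[170:310,200:360],None,fx=4.2,fy=4.2,interpolation=cv2.INTER_CUBIC))
cv2.imwrite('pics/c_amp.png',cv2.resize(np.hstack([s[320:410,280:400],t[190:280,370:470]]),None,fx=3.6,fy=3.6,interpolation=cv2.INTER_CUBIC))
```

```text
(no output)
```

View pics/c_gauge.png

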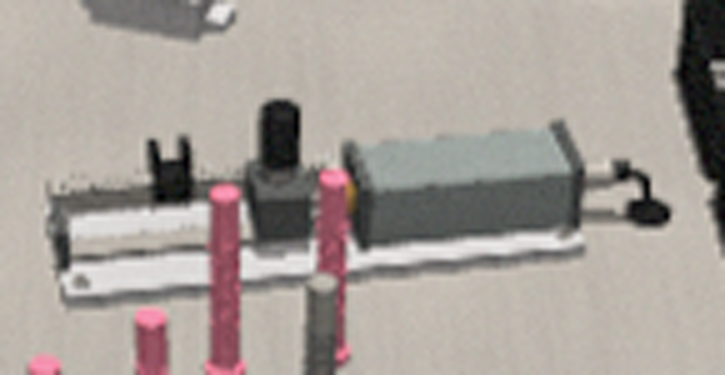

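View pics/c_mid.png

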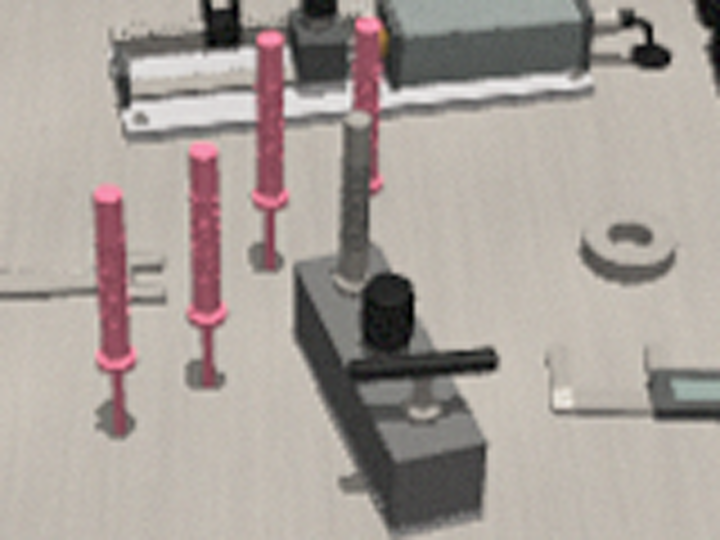

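View pics/c_top.png

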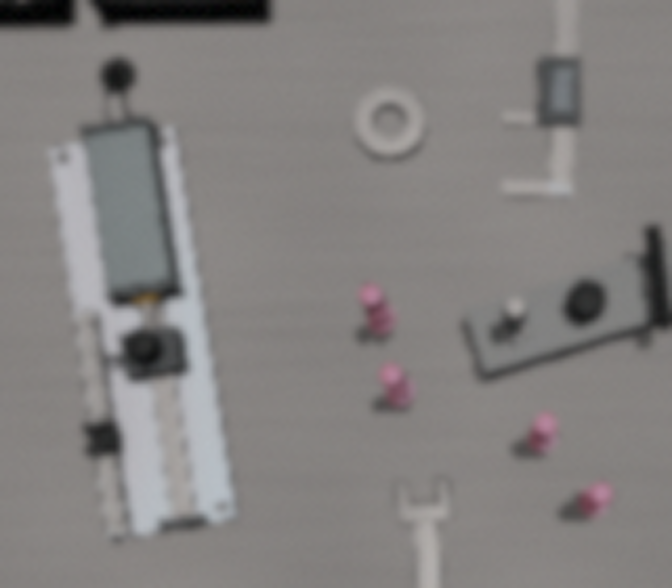

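View pics/c_amp.png

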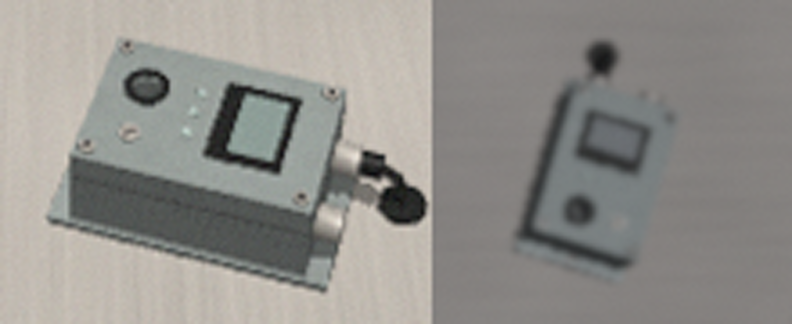

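Run:
```python
from h import *
np.set_printoptions(precision=4,suppress=True)
cs=arm.calibration('side');ct=arm.calibration('top')
for n,ps,pt,z in [('knobtop',(311.1,191.3),(234,252.8),.09),('clip',(288.7,197.9),(224.2,274.2),.044),('pintop',(319.3,226.2),(322.5,242.5),.154),('hole',(320.8,343.9),(411.1,248.3),.058)]:
    print(n,onz(cs,*ps,z),onz(ct,*pt,z),*cross(cs,ps,ct,pt))
# gauge direction from base-plate corners in top, z=.01
for n,p in [('g1',(212,206)),('g2',(241,200.5)),('g3',(255,293)),('g4',(228,298))]: print(n,onz(ct,*p,.01))
for n,p in [('pk1',(288,241)),('pk2',(293,258)),('pk3',(329.5,272)),('pk4',(341.5,288))]: print(n,onz(ct,*p,.14))
for n,p in [('b1',(311,245.5)),('b2',(316,259.5)),('b3',(354,247)),('b4',(353,231))]: print(n,onz(ct,*p,.05))
```

```text
knobtop [0.5585 0.2371 0.09  ] [0.5527 0.2329 0.09  ] [0.5554 0.2327 0.0922] 0.005927616267896313
clip [0.4999 0.2787 0.044 ] [0.4984 0.2687 0.044 ] [0.4989 0.2674 0.051 ] 0.002227544150702596
pintop [ 0.568  -0.0101  0.154 ] [ 0.5672 -0.0095  0.154 ] [ 0.5676 -0.0095  0.1535] 0.0007901574829985501
hole [ 0.5621 -0.2597  0.058 ] [ 0.5605 -0.2596  0.058 ] [ 0.5613 -0.2597  0.0578] 0.001518641083543029
g1 [0.7039 0.3136 0.01  ]
g2 [0.719  0.2281 0.01  ]
g3 [0.4453 0.1866 0.01  ]
g4 [0.4324 0.2643 0.01  ]
pk1 [0.575  0.0814 0.14  ]
pk2 [0.5295 0.0686 0.14  ]
pk3 [ 0.4909 -0.0264  0.14  ]
pk4 [ 0.4485 -0.0568  0.14  ]
b1 [0.5748 0.0224 0.05  ]
b2 [0.5346 0.0089 0.05  ]
b3 [ 0.5683 -0.0994  0.05  ]
b4 [ 0.6144 -0.0979  0.05  ]
```

```bash
python3 -m pendant '[{"tx":-26,"tz":-28.4,"roll":-0.75},{"tx":-26,"tz":-28.4,"roll":-0.75},{"tx":-26,"tz":-28.4,"roll":-0.75},{"tx":-26,"tz":-28.4,"roll":-0.75},{"tx":-26,"tz":-28.4,"roll":-0.75},{"tx":-26,"tz":-28.4,"roll":-0.75},{"tx":-26,"tz":-28.4,"roll":-0.75},{"tx":-26,"tz":-28.4,"roll":-0.75}]'
cat > rel.py <<'E'
import sys
from h import *
# usage rel.py x y z heading_deg(of tool z)
x,y,z,h=map(float,sys.argv[1:5]); s=arm.sense(); R=np.array(s['tcp_rot']); d=R.T@(np.array([x,y,z])-s['tcp_pos'])*100
cur=np.degrees(np.arctan2(R[1,2],R[0,2])); 
print('tx ty tz cm',d.round(2),'roll',round(-np.radians((h-cur+180)%360-180),3),'cur',cur.round(2),np.round(s['tcp_pos'],4),'j',np.round(s['joints'],1),'t',s['time_s'])
E
python3 rel.py .555 .233 .2 9.5
```

```text
tx ty tz cm [-59.67   4.87 -65.28] roll -1.47 cur -74.71 [ 0.1515 -0.5541  0.2474] j [-83.3  11.9  88.4   0.   79.8  -8.6] t 0.15$[0]: bad value
```

```bash
python3 -m pendant '[{"tx":-26,"ty":0,"tz":-28.4,"roll":-0.75,"fingers":8.5},{"tx":-26,"ty":0,"tz":-28.4,"roll":-0.75,"fingers":8.5},{"tx":-26,"ty":0,"tz":-28.4,"roll":-0.75,"fingers":8.5},{"tx":-26,"ty":0,"tz":-28.4,"roll":-0.75,"fingers":8.5},{"tx":-26,"ty":0,"tz":-28.4,"roll":-0.75,"fingers":8.5},{"tx":-26,"ty":0,"tz":-28.4,"roll":-0.75,"fingers":8.5},{"tx":-26,"ty":0,"tz":-28.4,"roll":-0.75,"fingers":8.5},{"tx":-26,"ty":0,"tz":-28.4,"roll":-0.75,"fingers":8.5}]'
python3 rel.py .555 .233 .2 9.5
```

```text
time_s: 0.95
tcp_pos: [0.3279, -0.2093, 0.248]
tcp_rot: [[-0.525, 0.0, 0.851], [-0.851, 0.001, -0.525], [-0.001, -1.0, -0.0]]
force: [0.8, -0.4, 0.2]
gripper_width: 0.995
tx ty tz cm [-49.57   4.84  -3.89] roll -0.718 cur -31.66 [ 0.3279 -0.2093  0.248 ] j [-45.4 -12.2 112.3   0.   79.9 -13.7] t 0.95
```

```bash
python3 -m pendant '[{"tx":-40,"ty":0,"tz":-3,"roll":-0.718,"fingers":8.5},{"tx":-40,"ty":0,"tz":-3,"roll":-0.718,"fingers":8.5},{"tx":-40,"ty":0,"tz":-3,"roll":-0.718,"fingers":8.5},{"tx":-40,"ty":0,"tz":-3,"roll":-0.718,"fingers":8.5},{"tx":-40,"ty":0,"tz":-3,"roll":-0.718,"fingers":8.5},{"tx":-40,"ty":0,"tz":-3,"roll":-0.718,"fingers":8.5},{"tx":-40,"ty":0,"tz":-3,"roll":-0.718,"fingers":8.5},{"tx":-40,"ty":0,"tz":-3,"roll":-0.718,"fingers":8.5}]'
python3 rel.py .555 .233 .2 9.5
```

```text
time_s: 1.75
tcp_pos: [0.5123, 0.145, 0.248]
tcp_rot: [[0.164, -0.0, 0.986], [-0.986, -0.0, 0.164], [0.0, -1.0, -0.0]]
force: [1.2, -1.4, -0.1]
gripper_width: 0.995
tx ty tz cm [-7.99  4.8   5.66] roll -0.001 cur 9.43 [0.5123 0.145  0.248 ] j [ 6.5  6.7 94.3 -0.  79.  -2.9] t 1.75
```

```bash
python3 -m pendant '[{"tx":-8,"ty":4.8,"tz":3,"roll":0,"fingers":8.5},{"tx":-8,"ty":4.8,"tz":3,"roll":0,"fingers":8.5},{"tx":-8,"ty":4.8,"tz":3,"roll":0,"fingers":8.5},{"tx":-8,"ty":4.8,"tz":3,"roll":0,"fingers":8.5},{"tx":-8,"ty":4.8,"tz":3,"roll":0,"fingers":8.5}]'
python3 - <<'E'
from h import *
import pickle
c=arm.calibration('wrist'); snap('wrist','w1'); pickle.dump(c,open('w1.pkl','wb')); print(arm.sense()['tcp_pos'],c['origin'])
E
```

```text
time_s: 2.25
tcp_pos: [0.5287, 0.2258, 0.2009]
tcp_rot: [[0.163, 0.001, 0.987], [-0.987, -0.0, 0.163], [0.0, -1.0, 0.001]]
force: [-0.4, -0.4, -0.2]
gripper_width: 0.997
[0.52903744 0.22554101 0.20140731] [0.51731689 0.29639442 0.32709552]
```

View pics/w1.png

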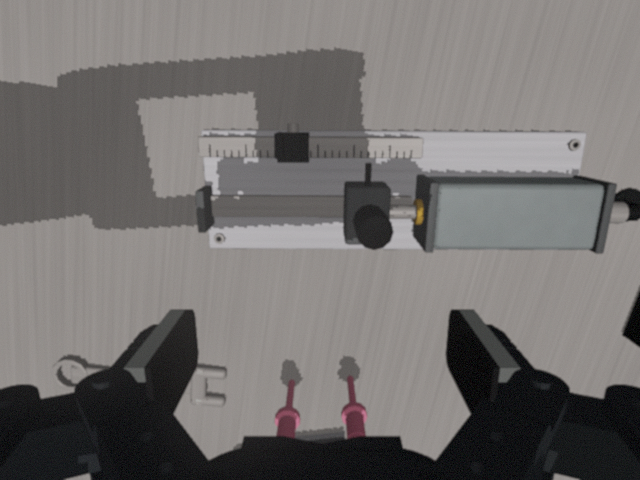

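The wrist view shows the knob top at about (375,227), the pointer at (368,170) and the clip at (292,147). I'll enlarge it to measure.

Run:
```python
import cv2
s=cv2.imread('pics/w1.png')
cv2.imwrite('pics/w1c.png',cv2.resize(s[115:260,265:405],None,fx=5.4,fy=4.1*1,interpolation=cv2.INTER_CUBIC))
```

```text
(no output)
```

View pics/w1c.png

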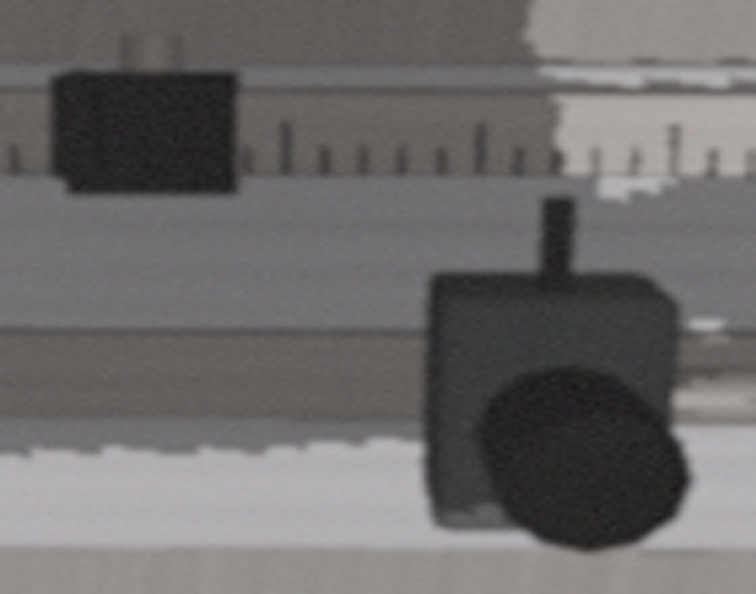

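Run:
```python
import cv2,numpy as np
s=cv2.imread('pics/w1.png')
c=s[115:180,265:385].astype(float); c=np.clip((c-8)*5,0,255).astype(np.uint8)
cv2.imwrite('pics/w1d.png',cv2.resize(c,None,fx=6,fy=6,interpolation=cv2.INTER_CUBIC))
```

```text
(no output)
```

View pics/w1d.png

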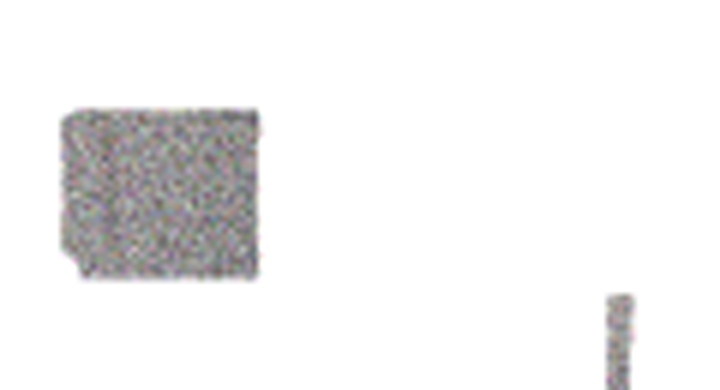

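Run:
```python
from h import *
import pickle
c=pickle.load(open('w1.pkl','rb')); print(np.round(c['orientation'],4))
np.set_printoptions(precision=4,suppress=True)
im=cv2.imread('pics/w1.png').max(2)
P={}
for n,p,z in [('clipL',(275.3,146),.044),('baseL',(278.3,161),.026),('clipR',(308,146),.044),('ptr',(368.3,164),.042),('ptrbase',(367.8,180),.042),('knob',(373.2,229),.09),('railA',(200,131.5),.01),('railB',(584,132.5),.01),('F1',(210,248),.01),('F2',(415,248),.01),('hol1',(219,239),.01),('hol2',(574,145),.01),('hs1',(437,250),.05),('hs2',(601,248),.05)]:
    P[n]=onz(c,*p,z); print(n,P[n])
for a,b in [('railA','railB'),('F1','F2'),('hs1','hs2')]:
    d=P[b]-P[a]; print(a,np.degrees(np.arctan2(d[1],d[0])))
for g in (8.5,9.5,10):
    e=np.array([np.cos(np.radians(g)),np.sin(np.radians(g)),0])
    print(g,{n:round(float(P[n]@e)*1000,1) for n in P})
```

```text
[[ 9.868e-01 -1.551e-01 -4.590e-02]
 [ 1.617e-01  9.475e-01  2.759e-01]
 [ 7.000e-04 -2.797e-01  9.601e-01]]
clipL [0.4907 0.273  0.044 ]
baseL [0.4925 0.2616 0.026 ]
clipR [0.5118 0.2764 0.044 ]
ptr [0.5531 0.2712 0.042 ]
ptrbase [0.5548 0.2607 0.042 ]
knob [0.557  0.2394 0.09  ]
railA [0.4324 0.2716 0.01  ]
railB [0.7072 0.3159 0.01  ]
F1 [0.4474 0.1845 0.01  ]
F2 [0.6057 0.2104 0.01  ]
hol1 [0.4536 0.1929 0.01  ]
hol2 [0.7029 0.3062 0.01  ]
hs1 [0.6098 0.2223 0.05  ]
hs2 [0.7202 0.2418 0.05  ]
railA 9.161599672552983
F1 9.295202173067668
hs1 10.028503090181262
8.5 {'clipL': 525.7, 'baseL': 525.7, 'clipR': 547.0, 'ptr': 587.1, 'ptrbase': 587.3, 'knob': 586.3, 'railA': 467.7, 'railB': 746.1, 'F1': 469.7, 'F2': 630.2, 'hol1': 477.2, 'hol2': 740.4, 'hs1': 635.9, 'hs2': 748.0}
9.5 {'clipL': 529.0, 'baseL': 528.9, 'clipR': 550.4, 'ptr': 590.3, 'ptrbase': 590.2, 'knob': 588.9, 'railA': 471.2, 'railB': 749.6, 'F1': 471.7, 'F2': 632.1, 'hol1': 479.3, 'hol2': 743.8, 'hs1': 638.1, 'hs2': 750.2}
10 {'clipL': 530.7, 'baseL': 530.4, 'clipR': 552.0, 'ptr': 591.8, 'ptrbase': 591.7, 'knob': 590.1, 'railA': 472.9, 'railB': 751.3, 'F1': 472.6, 'F2': 633.0, 'hol1': 480.2, 'hol2': 745.4, 'hs1': 639.1, 'hs2': 751.2}
```

```bash
python3 rel.py .557 .238 .077 9.3
```

```text
tx ty tz cm [-0.78 12.45  2.94] roll 0.0 cur 9.32 [0.529  0.2255 0.2014] j [14.5 14.2 91.2 -0.  74.5  5.2] t 2.3
```

```bash
python3 -m pendant '[{"tx":-0.8,"ty":2,"tz":2.95,"roll":0,"fingers":8.5},{"tx":-0.8,"ty":5,"tz":2.95,"roll":0,"fingers":8.5},{"tx":-0.8,"ty":8,"tz":2.95,"roll":0,"fingers":8.5},{"tx":-0.8,"ty":11,"tz":2.95,"roll":0,"fingers":8.5},{"tx":-0.8,"ty":12.4,"tz":2.95,"roll":0,"fingers":6},{"tx":-0.8,"ty":12.4,"tz":2.95,"roll":0,"fingers":5}]' 30
python3 - <<'E'
from h import *
snap('wrist','w2'); print(arm.sense()['tcp_pos'])
E
```

```text
time_s: 2.9
tcp_pos: [0.555, 0.2378, 0.0748]
tcp_rot: [[0.162, -0.004, 0.987], [-0.987, -0.001, 0.162], [0.001, -1.0, -0.004]]
force: [-0.4, -0.6, -0.1]
gripper_width: 0.686
[0.55639101 0.2384119  0.07661305]
```

View pics/w2.png

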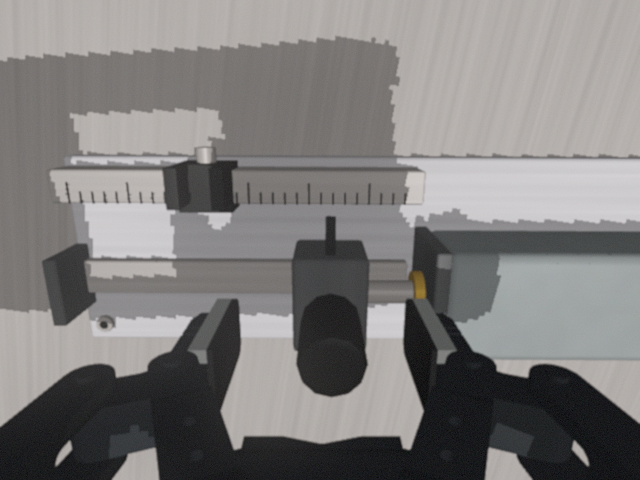

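```bash
python3 -m pendant '[{"tx":0,"ty":0,"tz":0.25,"roll":0,"fingers":4},{"tx":0,"ty":0,"tz":0.25,"roll":0,"fingers":2},{"tx":0,"ty":0,"tz":0.25,"roll":0,"fingers":1.5},{"tx":0,"ty":0,"tz":0.25,"roll":0,"fingers":1.5},{"tx":0,"ty":0,"tz":0.25,"roll":0,"fingers":1.5},{"tx":0,"ty":0,"tz":0.25,"roll":0,"fingers":1.5}]' 40
python3 - <<'E'
from h import *
import pickle
c=arm.calibration('wrist'); snap('wrist','w3'); pickle.dump(c,open('w3.pkl','wb')); print(arm.sense()['tcp_pos'])
E
```

```text
time_s: 3.55
tcp_pos: [0.5592, 0.2399, 0.0788]
tcp_rot: [[0.164, 0.001, 0.987], [-0.987, -0.0, 0.164], [0.0, -1.0, 0.001]]
force: [-4.0, -2.3, 7.3]
gripper_width: 0.247
[0.55918213 0.23983633 0.07878884]
```

View pics/w3.png

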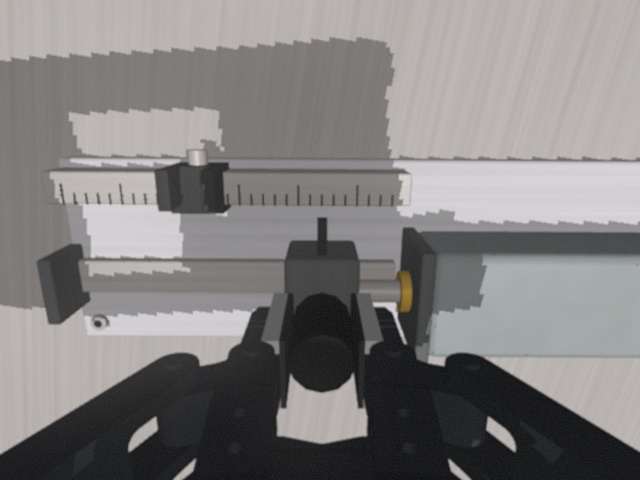

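```bash
python3 -m pendant '[{"tx":0,"ty":0,"tz":-1,"roll":0,"fingers":1.5},{"tx":0,"ty":0,"tz":-2,"roll":0,"fingers":1.5},{"tx":0,"ty":0,"tz":-3,"roll":0,"fingers":1.5},{"tx":0,"ty":0,"tz":-4,"roll":0,"fingers":1.5},{"tx":0,"ty":0,"tz":-4.6,"roll":0,"fingers":1.5},{"tx":0,"ty":0,"tz":-5.0,"roll":0,"fingers":1.5},{"tx":0,"ty":0,"tz":-5.0,"roll":0,"fingers":1.5},{"tx":0,"ty":0,"tz":-5.0,"roll":0,"fingers":1.5}]'
python3 - <<'E'
from h import *
import pickle
c=arm.calibration('wrist'); im=snap('wrist','w4'); pickle.dump(c,open('w4.pkl','wb')); print(arm.sense()['tcp_pos'])
c=im[140:260,240:400].astype(float); c=np.clip(c*2,0,255).astype(np.uint8)
cv2.imwrite('pics/w4c.png',cv2.resize(c[:,:,::-1],None,fx=5,fy=5,interpolation=cv2.INTER_CUBIC))
E
```

```text
time_s: 4.4
tcp_pos: [0.5121, 0.2323, 0.0788]
tcp_rot: [[0.163, 0.007, 0.987], [-0.987, 0.002, 0.163], [-0.001, -1.0, 0.007]]
force: [3.8, 0.7, 6.6]
gripper_width: 0.243
[0.51209953 0.23232189 0.07877984]
```

View pics/w4c.png

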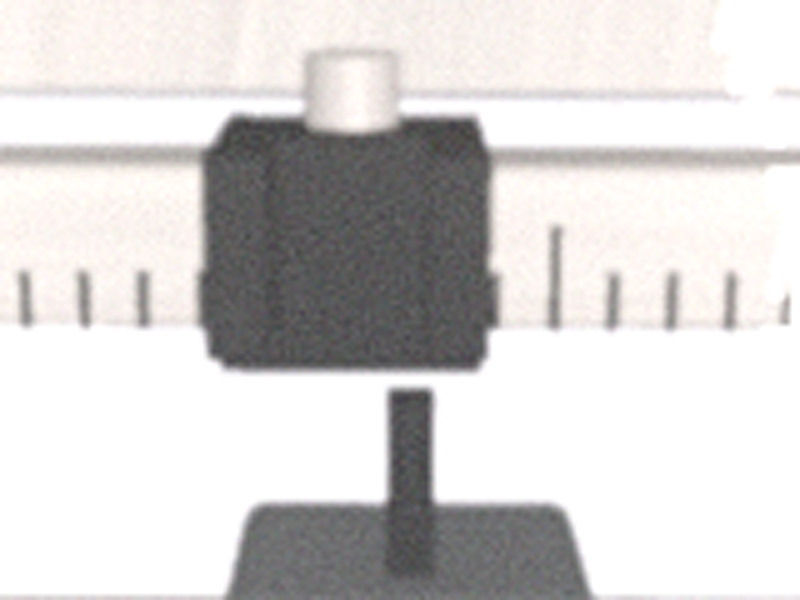

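```bash
python3 -m pendant '[{"tx":0,"ty":0,"tz":-0.25,"roll":0,"fingers":1.5},{"tx":0,"ty":0,"tz":-0.5,"roll":0,"fingers":1.5},{"tx":0,"ty":0,"tz":-0.5,"roll":0,"fingers":1.5},{"tx":0,"ty":0,"tz":-0.5,"roll":0,"fingers":1.5},{"tx":0,"ty":0,"tz":-0.5,"roll":0,"fingers":1.5}]'
python3 - <<'E'
from h import *
import pickle
c=arm.calibration('wrist'); im=snap('wrist','w5'); pickle.dump(c,open('w5.pkl','wb')); print(arm.sense()['tcp_pos'])
c=im[140:260,240:400].astype(float); c=np.clip(c*2,0,255).astype(np.uint8)
cv2.imwrite('pics/w5c.png',cv2.resize(c[:,:,::-1],None,fx=5,fy=5,interpolation=cv2.INTER_CUBIC))
E
```

```text
time_s: 4.95
tcp_pos: [0.5076, 0.2316, 0.0788]
tcp_rot: [[0.163, 0.007, 0.987], [-0.987, 0.002, 0.163], [-0.001, -1.0, 0.007]]
force: [5.1, 1.3, 6.2]
gripper_width: 0.242
[0.50754624 0.23160531 0.07877195]
```

View pics/w5c.png

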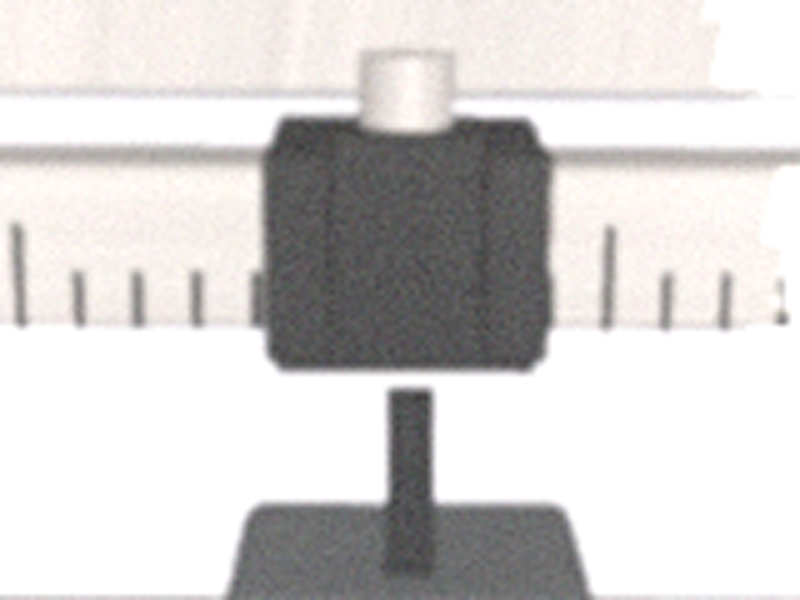

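The pointer (crop column 410) matches the clip centre (408.5). I'll take the arm's pull off the slide, then open.

```bash
python3 -m pendant '[{"tx":0,"ty":0,"tz":0.2,"roll":0,"fingers":1.5},{"tx":0,"ty":0,"tz":0.2,"roll":0,"fingers":1.5},{"tx":0,"ty":0,"tz":0.2,"roll":0,"fingers":3},{"tx":0,"ty":0,"tz":0.2,"roll":0,"fingers":5},{"tx":0,"ty":0,"tz":0.2,"roll":0,"fingers":6},{"tx":0,"ty":0,"tz":0.2,"roll":0,"fingers":6}]'
python3 - <<'E'
from h import *
import pickle
c=arm.calibration('wrist'); im=snap('wrist','w6'); pickle.dump(c,open('w6.pkl','wb')); print(arm.sense()['tcp_pos'])
c=im[140:260,240:400].astype(float); c=np.clip(c*2,0,255).astype(np.uint8)
cv2.imwrite('pics/w6c.png',cv2.resize(c[:,:,::-1],None,fx=5,fy=5,interpolation=cv2.INTER_CUBIC))
E
```

```text
time_s: 5.6
tcp_pos: [0.5056, 0.2309, 0.0756]
tcp_rot: [[0.163, -0.002, 0.987], [-0.987, -0.0, 0.163], [0.0, -1.0, -0.002]]
force: [-0.1, -0.4, 0.0]
gripper_width: 0.705
[0.5058027  0.2309387  0.07571092]
```

View pics/w6c.png

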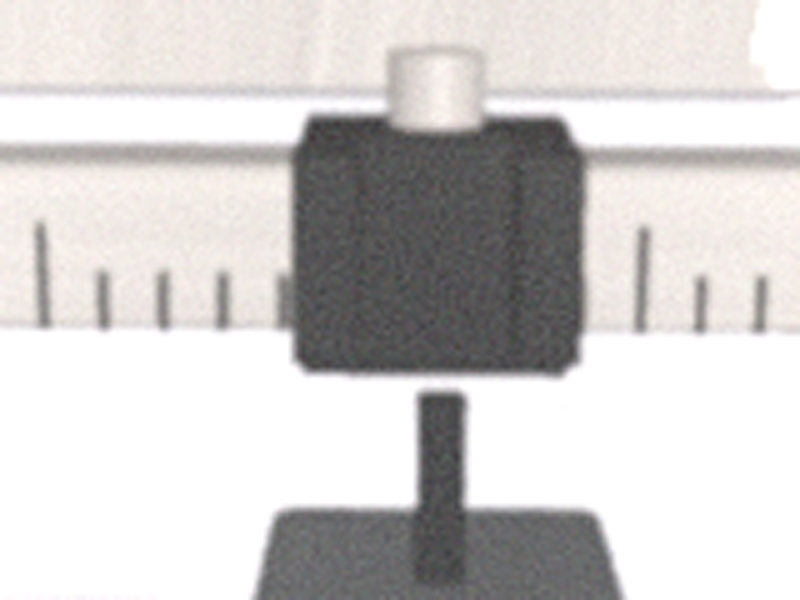

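View pics/w6.png

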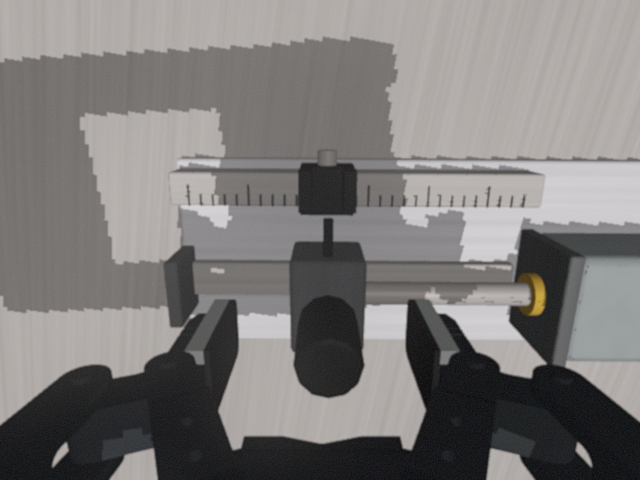

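Released: the pointer (441.5) is still opposite the clip centre (439), about 0.2 mm off. Now up and over to the pin.

```bash
python3 -m pendant '[{"tx":0,"ty":-2,"tz":0,"roll":0,"fingers":6},{"tx":0,"ty":-6,"tz":0,"roll":0,"fingers":8.5},{"tx":0,"ty":-10,"tz":0,"roll":0,"fingers":8.5},{"tx":0,"ty":-14.5,"tz":0,"roll":0,"fingers":8.5},{"tx":0,"ty":-14.5,"tz":0,"roll":0,"fingers":8.5}]'
python3 rel.py .5676 -.0095 .22 9.3
```

```text
time_s: 6.15
tcp_pos: [0.5109, 0.2324, 0.2292]
tcp_rot: [[0.163, 0.014, 0.986], [-0.987, 0.004, 0.163], [-0.002, -1.0, 0.015]]
force: [1.8, 0.2, 0.9]
gripper_width: 0.993
tx ty tz cm [24.8   0.91  1.62] roll 0.002 cur 9.4 [0.5109 0.2324 0.2292] j [15.6 10.6 92.1  0.  76.4  6.2] t 6.15
```

```bash
python3 -m pendant '[{"tx":24.7,"ty":0,"tz":2.2,"roll":0,"fingers":8.5},{"tx":24.7,"ty":0,"tz":2.2,"roll":0,"fingers":8.5},{"tx":24.7,"ty":0,"tz":2.2,"roll":0,"fingers":8.5},{"tx":24.7,"ty":0,"tz":2.2,"roll":0,"fingers":8.5},{"tx":24.7,"ty":0,"tz":2.2,"roll":0,"fingers":8.5},{"tx":24.7,"ty":0,"tz":2.2,"roll":0,"fingers":8.5},{"tx":24.7,"ty":0,"tz":2.2,"roll":0,"fingers":8.5}]'
python3 - <<'E'
from h import *
import pickle
c=arm.calibration('wrist'); im=snap('wrist','w7'); pickle.dump(c,open('w7.pkl','wb')); snap('side','s7'); print(arm.sense()['tcp_pos'])
print(proj(c,[.5676,-.0095,.154]),proj(c,[.5676,-.0095,.056]))
E
```

```text
time_s: 6.85
tcp_pos: [0.568, -0.01, 0.2202]
tcp_rot: [[0.16, -0.002, 0.987], [-0.987, 0.001, 0.16], [-0.001, -1.0, -0.002]]
force: [0.2, 1.5, 0.1]
gripper_width: 0.998
[ 0.56776775 -0.00803102  0.22048624]
[320.62506847 269.54840423] [321.18134254 221.4253743 ]
```

View pics/w7.png

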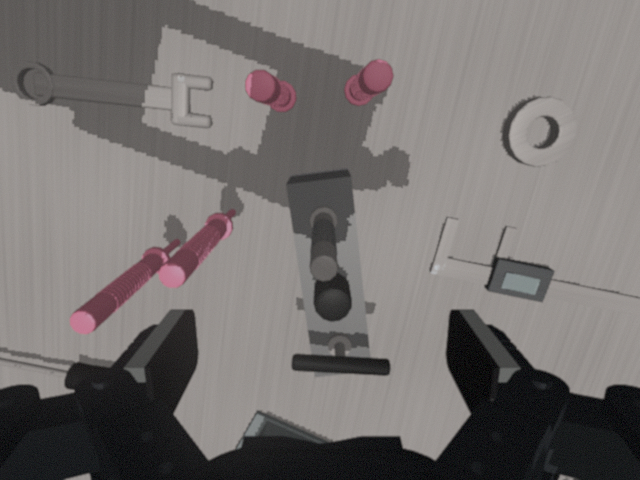

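View pics/s7.png

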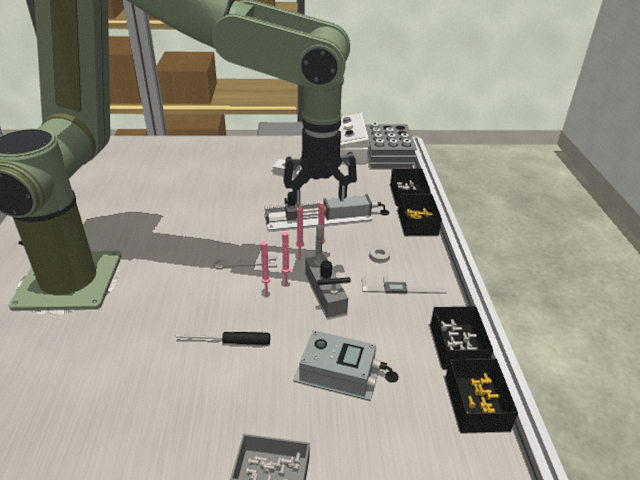

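Candidates in the wrist view: the grey steel rod at (323,265) in the block, the black driver at (332,300), the T-key at (340,365) and four pink rods at (263,85), (376,75), (175,272) and (84,321). The grey one is the pin: plain steel, tallest, standing in the block. I'll confirm it in one enlarged crop.

```bash
python3 - <<'E'
from h import *
import pickle
im=cv2.imread('pics/w7.png'); cv2.imwrite('pics/w7c.png',cv2.resize(np.clip(im[160:380,270:410].astype(float)*1.8,0,255).astype(np.uint8),None,fx=2.7,fy=2.7,interpolation=cv2.INTER_CUBIC))
c=pickle.load(open('w7.pkl','rb')); print(onz(c,323.5,267.5,.154),onz(c,323.5,216,.053))
E
python3 rel.py .5685 -.0095 .122 9.3
```

```text
[ 0.56879974 -0.00824352  0.154     ] [ 0.56870046 -0.00605682  0.053     ]
tx ty tz cm [0.17 9.85 0.06] roll 0.002 cur 9.43 [ 0.5678 -0.008   0.2205] j [ -9.6  12.4  91.    0.   76.7 -19. ] t 6.95
```

View pics/w7c.png

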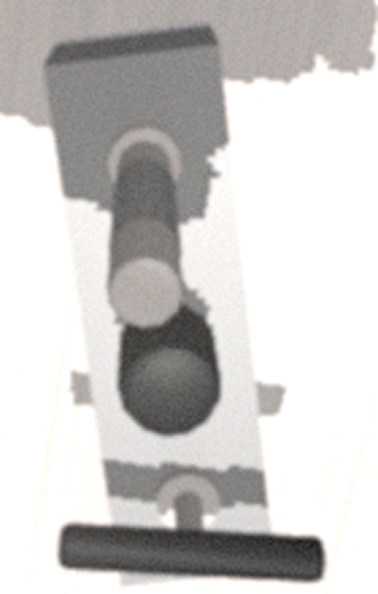

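```bash
python3 -m pendant '[{"tx":0.05,"ty":0.5,"tz":0.1,"roll":0,"fingers":6},{"tx":0.05,"ty":3,"tz":0.1,"roll":0,"fingers":6},{"tx":0.05,"ty":6,"tz":0.1,"roll":0,"fingers":6},{"tx":0.05,"ty":8.5,"tz":0.1,"roll":0,"fingers":6},{"tx":0.05,"ty":9.6,"tz":0.1,"roll":0,"fingers":6},{"tx":0.05,"ty":9.6,"tz":0.1,"roll":0,"fingers":6}]' 60
python3 - <<'E'
from h import *
snap('wrist','w8'); print(arm.sense()['tcp_pos'],arm.sense()['force'])
E
```

```text
time_s: 7.55
tcp_pos: [0.5677, -0.0079, 0.1231]
tcp_rot: [[0.165, -0.005, 0.986], [-0.986, 0.001, 0.165], [-0.002, -1.0, -0.004]]
force: [-0.8, 0.7, 0.6]
gripper_width: 0.701
[ 0.56913532 -0.00838533  0.12483359] [ 0.8577978  -0.11987874  1.44416273]
```

View pics/w8.png

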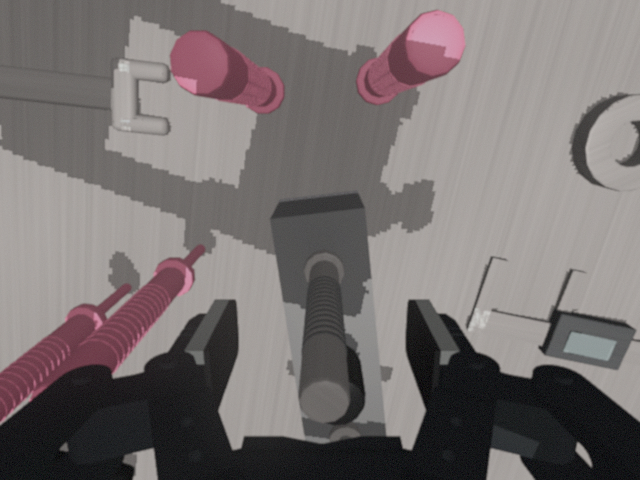

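```bash
python3 -m pendant '[{"tx":0,"ty":0,"tz":0,"roll":0,"fingers":3},{"tx":0,"ty":0,"tz":0,"roll":0,"fingers":1.5},{"tx":0,"ty":0,"tz":0,"roll":0,"fingers":0.6},{"tx":0,"ty":0,"tz":0,"roll":0,"fingers":0.6},{"tx":0,"ty":0,"tz":0,"roll":0,"fingers":0.6},{"tx":0,"ty":0,"tz":0,"roll":0,"fingers":0.6},{"tx":0,"ty":0,"tz":0,"roll":0,"fingers":0.6}]' 70
```

```text
time_s: 8.3
tcp_pos: [0.5705, -0.0095, 0.1266]
tcp_rot: [[0.163, 0.002, 0.987], [-0.987, -0.0, 0.163], [0.001, -1.0, 0.002]]
force: [-0.6, 0.7, 5.8]
gripper_width: 0.144
```

```bash
python3 -m pendant '[{"tx":0,"ty":-1,"tz":0,"roll":0,"fingers":0.6},{"tx":0,"ty":-2.5,"tz":0,"roll":0,"fingers":0.6},{"tx":0,"ty":-4.5,"tz":0,"roll":0,"fingers":0.6},{"tx":0,"ty":-6.5,"tz":0,"roll":0,"fingers":0.6},{"tx":0,"ty":-8.5,"tz":0,"roll":0,"fingers":0.6},{"tx":0,"ty":-10.5,"tz":0,"roll":0,"fingers":0.6},{"tx":0,"ty":-11,"tz":0,"roll":0,"fingers":0.6},{"tx":0,"ty":-11,"tz":0,"roll":0,"fingers":0.6}]'
python3 - <<'E'
from h import *
import pickle
c=arm.calibration('wrist'); im=snap('wrist','w9'); pickle.dump(c,open('w9.pkl','wb')); snap('side','s9')
E
python3 rel.py .561 -.26 .235 9.3
```

```text
time_s: 9.1
tcp_pos: [0.5702, -0.0095, 0.2368]
tcp_rot: [[0.163, 0.003, 0.987], [-0.987, -0.0, 0.163], [0.001, -1.0, 0.003]]
force: [-0.1, -0.6, -0.3]
gripper_width: 0.139
tx ty tz cm [24.61 -0.06 -4.87] roll 0.002 cur 9.4 [ 0.5689 -0.0092  0.2344] j [ -9.6  11.8  90.    0.   78.2 -19. ] t 9.2
```

View pics/w9.png

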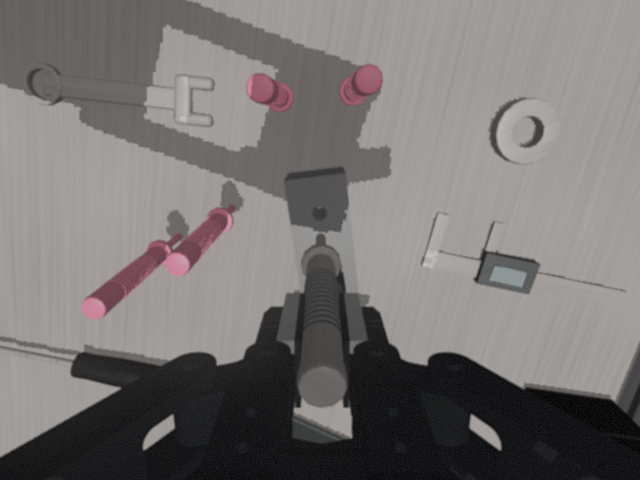

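View pics/s9.png

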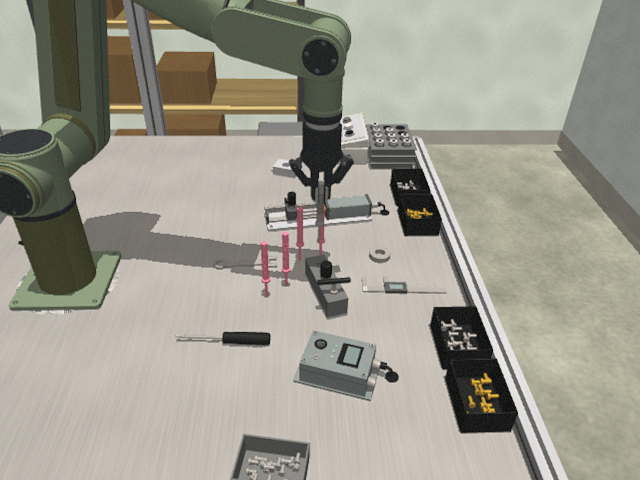

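```bash
python3 -m pendant '[{"tx":4,"ty":-0.3,"tz":-0.8,"roll":0,"fingers":0.6},{"tx":8,"ty":-0.3,"tz":-1.6,"roll":0,"fingers":0.6},{"tx":12,"ty":-0.3,"tz":-2.4,"roll":0,"fingers":0.6},{"tx":16,"ty":-0.3,"tz":-3.2,"roll":0,"fingers":0.6},{"tx":20,"ty":-0.3,"tz":-4,"roll":0,"fingers":0.6},{"tx":23,"ty":-0.3,"tz":-4.6,"roll":0,"fingers":0.6},{"tx":24.5,"ty":-0.3,"tz":-4.87,"roll":0,"fingers":0.6},{"tx":24.5,"ty":-0.3,"tz":-4.87,"roll":0,"fingers":0.6}]'
python3 -m pendant '[{"tx":0,"ty":0,"tz":0,"roll":0,"fingers":0.6},{"tx":0,"ty":0,"tz":0,"roll":0,"fingers":0.6}]'
python3 - <<'E'
from h import *
import pickle
c=arm.calibration('wrist'); s=arm.sense();im=snap('wrist','w10'); pickle.dump((c,s),open('w10.pkl','wb')); a=snap('side','s10');b=snap('top','t10');print(s['tcp_pos'])
cv2.imwrite('pics/w10c.png',cv2.resize(np.clip(im[130:310,250:400].astype(float)*1.5,0,255).astype(np.uint8)[:,:,::-1],None,fx=3.3,fy=3.3,interpolation=cv2.INTER_CUBIC))
cv2.imwrite('pics/s10c.png',cv2.resize(a[240:400,260:420][:,:,::-1],None,fx=3.7,fy=3.7,interpolation=cv2.INTER_CUBIC))
E
```

```text
time_s: 10.0
tcp_pos: [0.5607, -0.2603, 0.2368]
tcp_rot: [[0.16, -0.002, 0.987], [-0.987, 0.001, 0.16], [-0.002, -1.0, -0.002]]
force: [-0.5, 0.7, -1.1]
gripper_width: 0.142
time_s: 10.2
tcp_pos: [0.5616, -0.2571, 0.2379]
tcp_rot: [[0.165, -0.001, 0.986], [-0.986, 0.001, 0.165], [-0.001, -1.0, -0.001]]
force: [-0.3, 0.3, -0.2]
gripper_width: 0.144
[ 0.56155727 -0.25708322  0.23787813]
```

View pics/w10c.png

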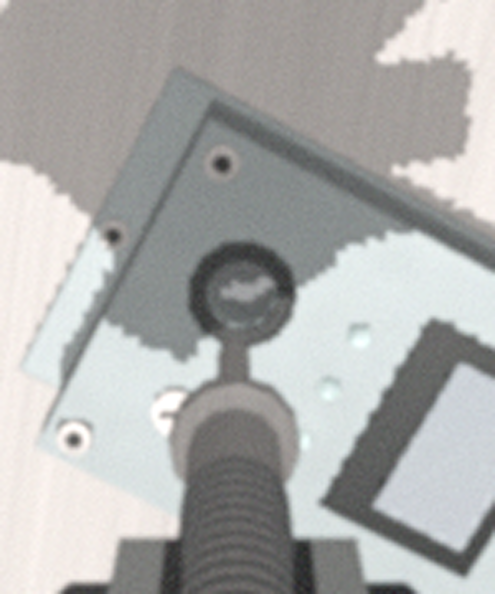

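View pics/s10c.png

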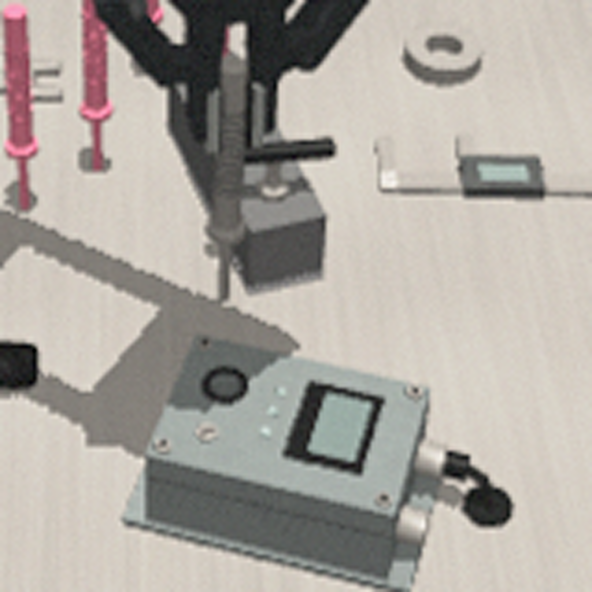

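Run:
```python
from h import *
import pickle
np.set_printoptions(precision=4,suppress=True)
c,s=pickle.load(open('w10.pkl','rb')); cs=arm.calibration('side')
print('hole wrist',onz(c,323.3,218.5,.058),'side',onz(cs,320.8,343.9,.058), onz(cs,260+225/3.7,240+385/3.7,.058))
print('tip x',*cross(c,(321.2,232),cs,(320.5,320.8)))
for z in (.112,.115,.118): print(z,onz(c,321.2,232,z),onz(cs,320.5,320.8,z))
print('pintop side', )
print(s['tcp_pos'])
```

```text
hole wrist [ 0.5631 -0.2579  0.058 ] side [ 0.5621 -0.2597  0.058 ] [ 0.5621 -0.2601  0.058 ]
tip x [ 0.5608 -0.2536  0.1132] 0.0002913034482320533
0.112 [ 0.561 -0.254  0.112] [ 0.5607 -0.2524  0.112 ]
0.115 [ 0.5608 -0.2532  0.115 ] [ 0.5605 -0.2554  0.115 ]
0.118 [ 0.5607 -0.2524  0.118 ] [ 0.5603 -0.2583  0.118 ]
pintop side
[ 0.5616 -0.2571  0.2379]
```

View pics/t10.png

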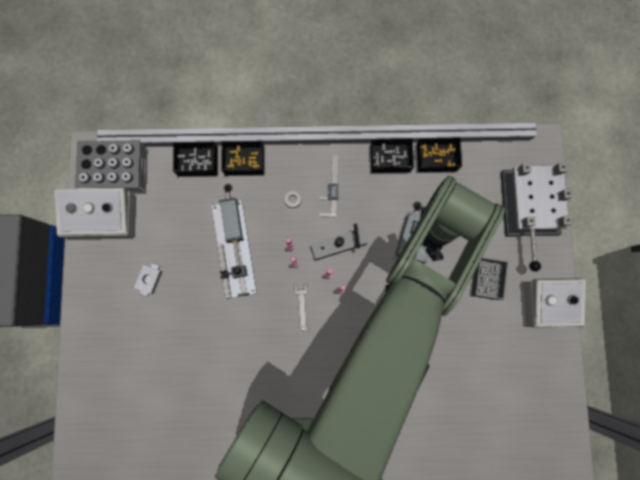

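```bash
python3 -m pendant '[{"tx":0.5,"ty":0,"tz":0.1,"roll":0,"fingers":0.6},{"tx":0.5,"ty":1.5,"tz":0.1,"roll":0,"fingers":0.6},{"tx":0.5,"ty":3.5,"tz":0.1,"roll":0,"fingers":0.6},{"tx":0.5,"ty":4.4,"tz":0.1,"roll":0,"fingers":0.6},{"tx":0.5,"ty":4.4,"tz":0.1,"roll":0,"fingers":0.6},{"tx":0.5,"ty":4.4,"tz":0.1,"roll":0,"fingers":0.6},{"tx":0.5,"ty":4.4,"tz":0.1,"roll":0,"fingers":0.6}]'
python3 - <<'E'
from h import *
import pickle
c=arm.calibration('wrist'); s=arm.sense();im=snap('wrist','w11'); pickle.dump((c,s),open('w11.pkl','wb')); a=snap('side','s11');print(s['tcp_pos'])
cv2.imwrite('pics/w11c.png',cv2.resize(np.clip(im[150:300,260:380].astype(float)*1.5,0,255).astype(np.uint8)[:,:,::-1],None,fx=4,fy=4,interpolation=cv2.INTER_CUBIC))
cv2.imwrite('pics/s11c.png',cv2.resize(a[300:380,280:360][:,:,::-1],None,fx=6,fy=6,interpolation=cv2.INTER_CUBIC))
E
```

```text
time_s: 11.05
tcp_pos: [0.5639, -0.2642, 0.1953]
tcp_rot: [[0.163, 0.002, 0.987], [-0.987, -0.001, 0.163], [0.001, -1.0, 0.001]]
force: [-0.1, 0.7, -0.2]
gripper_width: 0.145
[ 0.56390202 -0.26418355  0.19529792]
```

View pics/w11c.png

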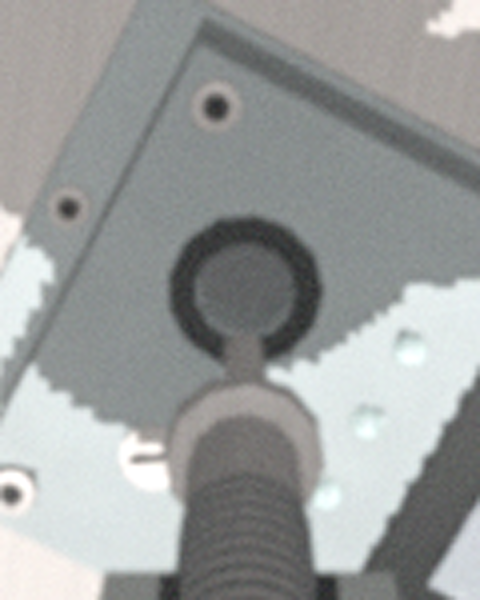

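View pics/s11c.png

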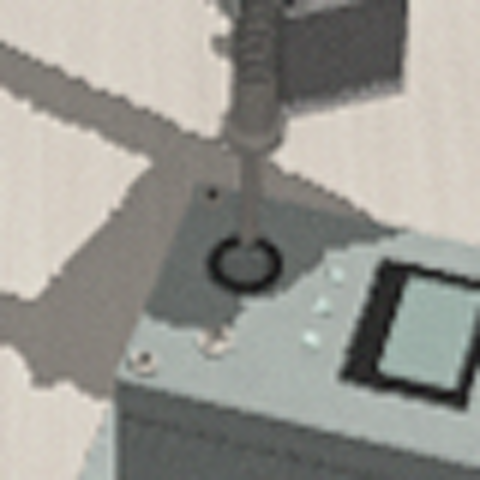

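Run:
```python
from h import *
import pickle
np.set_printoptions(precision=4,suppress=True)
c,s=pickle.load(open('w11.pkl','rb')); cs=arm.calibration('side')
print('hole wrist',onz(c,321.3,222.5,.058),'side',onz(cs,320.8,344,.058), 'x',*cross(c,(321.3,222.5),cs,(320.8,344)))
print('tip x',*cross(c,(321,233),cs,(321.5,340)))
for z in (.068,.071,.074): print(z,onz(c,321,233,z),onz(cs,321.5,340,z))
```

```text
hole wrist [ 0.5632 -0.2582  0.058 ] side [ 0.562  -0.2599  0.058 ] x [ 0.5627 -0.2585  0.0565] 0.0010764014347138453
tip x [ 0.5633 -0.2616  0.0707] 0.0005084570840002285
0.068 [ 0.5636 -0.2624  0.068 ] [ 0.5632 -0.2591  0.068 ]
0.071 [ 0.5635 -0.2616  0.071 ] [ 0.563  -0.2619  0.071 ]
0.074 [ 0.5634 -0.2607  0.074 ] [ 0.5628 -0.2647  0.074 ]
```

```bash
python3 -m pendant '[{"tx":-0.2,"ty":0,"tz":-0.08,"roll":0,"fingers":0.6},{"tx":-0.2,"ty":0.4,"tz":-0.08,"roll":0,"fingers":0.6},{"tx":-0.2,"ty":0.8,"tz":-0.08,"roll":0,"fingers":0.6},{"tx":-0.2,"ty":1.2,"tz":-0.08,"roll":0,"fingers":0.6},{"tx":-0.2,"ty":1.6,"tz":-0.08,"roll":0,"fingers":0.6},{"tx":-0.2,"ty":1.6,"tz":-0.08,"roll":0,"fingers":0.6},{"tx":-0.2,"ty":1.6,"tz":-0.08,"roll":0,"fingers":0.6}]'
python3 - <<'E'
from h import *
import pickle
c=arm.calibration('wrist'); s=arm.sense();im=snap('wrist','w12'); pickle.dump((c,s),open('w12.pkl','wb')); a=snap('side','s12');print(s['tcp_pos'],s['force'])
A=cv2.resize(np.clip(im[150:300,260:380].astype(float)*1.5,0,255).astype(np.uint8)[:,:,::-1],(384,480),interpolation=cv2.INTER_CUBIC)
B=cv2.resize(a[300:380,280:350][:,:,::-1],(400,480),interpolation=cv2.INTER_CUBIC)
cv2.imwrite('pics/ws12c.png',np.hstack([A,B]))
E
```

```text
time_s: 11.85
tcp_pos: [0.5621, -0.2619, 0.178]
tcp_rot: [[0.163, -0.0, 0.987], [-0.987, 0.0, 0.163], [-0.0, -1.0, -0.0]]
force: [-0.3, -0.4, -0.5]
gripper_width: 0.141
[ 0.56207388 -0.26187408  0.17797479] [-0.31466909 -0.41380699 -0.52583873]
```

View pics/ws12c.png

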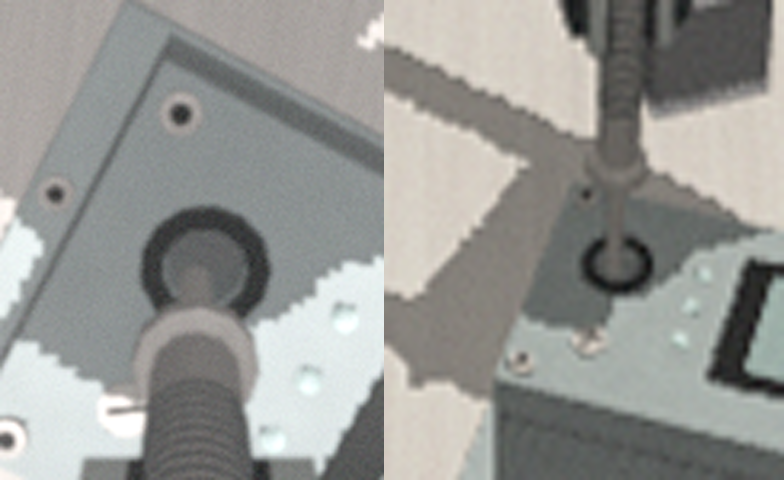

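```bash
python3 -m pendant '[{"tx":0,"ty":0.4,"tz":0.03,"roll":0,"fingers":0.6},{"tx":0,"ty":0.8,"tz":0.03,"roll":0,"fingers":0.6},{"tx":0,"ty":1.1,"tz":0.03,"roll":0,"fingers":0.6},{"tx":0,"ty":1.3,"tz":0.03,"roll":0,"fingers":0.6},{"tx":0,"ty":1.3,"tz":0.03,"roll":0,"fingers":0.6},{"tx":0,"ty":1.3,"tz":0.03,"roll":0,"fingers":0.6}]'
python3 -m pendant '[{"tx":0,"ty":0.4,"tz":0,"roll":0,"fingers":0.6},{"tx":0,"ty":0.6,"tz":0,"roll":0,"fingers":0.6},{"tx":0,"ty":0.6,"tz":0,"roll":0,"fingers":0.6},{"tx":0,"ty":0.6,"tz":0,"roll":0,"fingers":0.6}]'
python3 -m pendant '[{"tx":0,"ty":0.2,"tz":0,"roll":0,"fingers":0.6},{"tx":0,"ty":0.2,"tz":0,"roll":0,"fingers":0.6},{"tx":0,"ty":0.2,"tz":0,"roll":0,"fingers":0.6},{"tx":0,"ty":0.2,"tz":0,"roll":0,"fingers":0.6}]'
```

```text
time_s: 12.55
tcp_pos: [0.5624, -0.2619, 0.1652]
tcp_rot: [[0.163, -0.0, 0.987], [-0.987, 0.0, 0.163], [-0.0, -1.0, -0.0]]
force: [-0.2, 0.2, -1.6]
gripper_width: 0.143
time_s: 12.95
tcp_pos: [0.5624, -0.2618, 0.1592]
tcp_rot: [[0.163, -0.0, 0.987], [-0.987, 0.0, 0.163], [-0.0, -1.0, -0.0]]
force: [0.4, 0.3, 0.1]
gripper_width: 0.142
time_s: 13.35
tcp_pos: [0.5627, -0.262, 0.1577]
tcp_rot: [[0.163, 0.001, 0.987], [-0.987, -0.0, 0.163], [0.0, -1.0, 0.001]]
force: [-1.0, -0.7, 1.8]
gripper_width: 0.147
```

```bash
python3 -m pendant '[{"tx":0,"ty":0.2,"tz":0,"roll":0,"fingers":0.6},{"tx":0,"ty":0.2,"tz":0,"roll":0,"fingers":0.6},{"tx":0,"ty":0.2,"tz":0,"roll":0,"fingers":0.6},{"tx":0,"ty":0.2,"tz":0,"roll":0,"fingers":0.6}]'|grep -v rot
python3 -m pendant '[{"tx":0,"ty":0.2,"tz":0,"roll":0,"fingers":0.6},{"tx":0,"ty":0.2,"tz":0,"roll":0,"fingers":0.6},{"tx":0,"ty":0.2,"tz":0,"roll":0,"fingers":0.6},{"tx":0,"ty":0.2,"tz":0,"roll":0,"fingers":0.6}]'|grep -v rot
python3 -m pendant '[{"tx":0,"ty":0.2,"tz":0,"roll":0,"fingers":0.6},{"tx":0,"ty":0.2,"tz":0,"roll":0,"fingers":0.6},{"tx":0,"ty":0.2,"tz":0,"roll":0,"fingers":0.6},{"tx":0,"ty":0.2,"tz":0,"roll":0,"fingers":0.6}]'|grep -v rot
```

```text
time_s: 13.75
tcp_pos: [0.5627, -0.262, 0.1556]
force: [0.1, -0.6, 2.3]
gripper_width: 0.145
time_s: 14.15
tcp_pos: [0.5627, -0.262, 0.1536]
force: [-0.3, 0.7, 4.2]
gripper_width: 0.143
time_s: 14.55
tcp_pos: [0.5631, -0.2623, 0.1533]
force: [-2.3, 1.3, 10.9]
gripper_width: 0.145
```

Force rose steeply to about 11 N after about 5 mm of travel, so the button has bottomed. Final visual checks next.

```bash
python3 -m pendant '[{"tx":0,"ty":0,"tz":0,"roll":0,"fingers":0.6},{"tx":0,"ty":0,"tz":0,"roll":0,"fingers":0.6},{"tx":0,"ty":0,"tz":0,"roll":0,"fingers":0.6}]'|grep -v rot
python3 - <<'E'
from h import *
im=snap('wrist','w13'); a=snap('side','s13'); s=arm.sense(); print(s['tcp_pos'],s['force'],s['gripper_width'],s['time_s'])
A=cv2.resize(np.clip(im[130:400,220:420].astype(float)*1.5,0,255).astype(np.uint8)[:,:,::-1],(355,480))
B=cv2.resize(a[170:400,240:400][:,:,::-1],(334,480),interpolation=cv2.INTER_CUBIC)
cv2.imwrite('pics/ws13c.png',np.hstack([A,B]))
cv2.imwrite('pics/s13g.png',cv2.resize(a[180:240,255:355][:,:,::-1],None,fx=7,fy=7,interpolation=cv2.INTER_CUBIC))
E
```

```text
time_s: 14.85
tcp_pos: [0.5631, -0.2623, 0.1533]
force: [-1.5, 0.2, 10.5]
gripper_width: 0.144
[ 0.56309049 -0.26232395  0.15330122] [-2.10992069  0.92888311  9.51838456] 0.14797309938949224 14.95
```

View pics/ws13c.png

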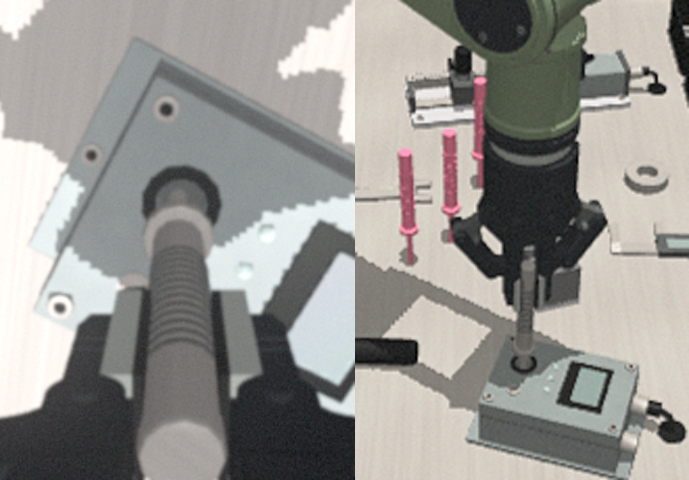

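View pics/s13g.png

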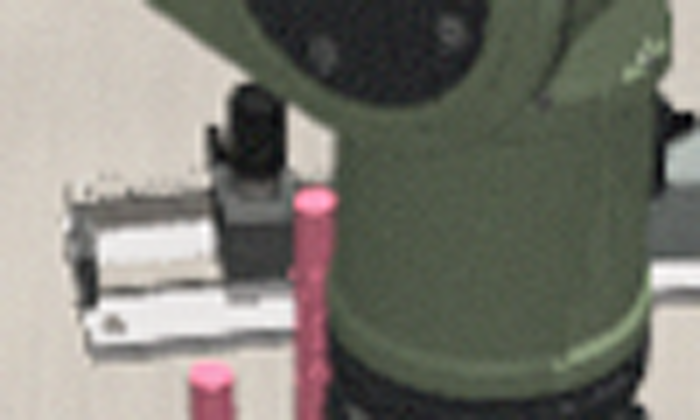

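```bash
python3 -c "
from cell import arm
print(arm.finish_job())"
```

```text
the job is handed in; nothing more can be done
None
```

The job is handed in at about 15 s: the slide stands at the index clip, and the arm is still gripping the pin and holding the teach button down.

- **Slide:** I drew it out by its knob and eased off the pull before letting go. Afterwards the wrist view showed the pointer within about 0.2 mm of the clip's middle. In the last side view the knob was still at the clip, but the arm hid part of the gauge, so that view is only a rough check.
- **Pin and button:** I lifted the steel pin straight out of the block and lowered it through the collared hole. The force stayed low (up to about 4 N) over roughly 5 mm of travel. It then jumped to about 10 N with almost no further movement, so I take the button to be at its stop.
- **Disagreement:** The camera estimate of the pin tip was about 3 mm lower than the depth worked out from how I gripped the pin. I trusted the grip depth because it matches where the force began and where it jumped.
- **Other tools and parts:** I saw none of them moved in the views I took, but I did not check each one separately.

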